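# Change over the bins of a kit rack under its sprung retaining bar

### The job

Change over the kit rack: swing its sprung retaining bar fully back, hold it there while you shoot its bolt into the keeper, and let go. Lift the empty grey bin off the rail and stand it in the middle of the black mat, and hang every blue bin from the bench on the rail, lifting its hook over the lip and lowering it until it seats behind. Then take the load at the knob, draw the bolt fully back and ease the bar down over the hooks until it is home, never letting it snap shut; leave the washers, hammer head and ratchet where they lie.

Things in the scene. Friction and masses are not known exactly. Their poses are not given: they have to be found in the camera images.
- lip (a point): middle of the top edge of the lip of the grey rail of the fixed kit rack, 180 mm above the bench. Rail: 420 mm along this frame's y. Lip 5 mm thick (x); below it a flat apron 90 mm high. +x points from the loading side to the back, z up. Channel behind the lip 25 mm wide, 35 mm deep. A hung bin's crown rests on the lip, tongue in the channel, back wall against the apron
- rack: the whole rack: two dark end frames 420 mm apart with the rail between them; origin on the bench straight below the front face of the lip, mid-rail, axes as lip. It may stand turned a little
- hinge (a point): middle of the hinge axis of the retaining bar; the axis runs along the rack's y, 79.5 mm behind (+x) and 18 mm above lip. Axes parallel to those of lip
- bar (a joint): angle (rad) of the chrome retaining bar, 16 mm thick, axis 70 mm from the hinge axis. 0 = home, level over the channel, 6 mm above the hooks' crowns, so that no hook goes on or off; it swings up and back to a stop at 1.80, just past upright. Torsion springs and weight pull it home: 5 to 7 N at the knob all the way. When bolted it rests on the keeper at about 1.74
- bolt (a joint): travel (m) of the slide bolt at the bar's right-hand end: 0 = fully drawn, 0.030 = fully shot (towards the rack's -y). Stays where put, drag 1.5 N. The slot of the steel keeper plate takes the 9 mm bolt only within about 0.06 rad of the bar's end stop; shot past 0.016 it holds the bar. To draw it freely, first press the bar back to its stop
- knob (a point): centre of the bolt's red spool knob, moving with bar and bolt, on the bar's axis: core 20 mm diameter, 34 mm long along the rack's y, between two 32 mm flanges. 248 mm to the rack's -y of mid-rail when drawn, 278 mm when shot. Pinched from above across the rack's x it can turn in the fingers as the bar swings. The keeper's top is 23 mm above it when swung back
- mat_top (a point): centre of the top of the black rubber mat for empties, 120 by 110 mm, 4 mm thick, lying on the bench in front of the rack's left part
- bin1_mid (a point): blue open-topped hook-on bin holding short studs, may be absent; this point is its centre, 64.5 mm above its underside. 90 mm deep (own x), 66 mm wide (y), walls up to 62 mm, tall back wall 92 mm. Own +x points from low front to back, z up. A fixed black grip bar, 14 mm square, 56 mm clear between uprights, runs along own y, its centre 57.5 mm straight above this point. 129 mm high over all, 0.3 to 0.5 kg
- bin1_hook (a point): in the mouth of the hook on the stud bin's back: middle of the underside of the hook's crown, 49.5 mm behind (own +x) and 23.5 mm above the bin's centre. Crown 60 mm wide (y), 4 mm thick; behind the mouth a flared tongue hangs 24 mm down: mouth 9 mm wide at the crown, 16 mm at the tongue's lower edge. Axes as the bin's
- bin2_mid (a point): blue open-topped hook-on bin holding hex nuts, may be absent; this point is its centre, 64.5 mm above its underside. 90 mm deep (own x), 66 mm wide (y), walls up to 62 mm, tall back wall 92 mm. Own +x points from low front to back, z up. A fixed black grip bar, 14 mm square, 56 mm clear between uprights, runs along own y, its centre 57.5 mm straight above this point. 129 mm high over all, 0.3 to 0.5 kg
- bin2_hook (a point): in the mouth of the hook on the nut bin's back: middle of the underside of the hook's crown, 49.5 mm behind (own +x) and 23.5 mm above the bin's centre. Crown 60 mm wide (y), 4 mm thick; behind the mouth a flared tongue hangs 24 mm down: mouth 9 mm wide at the crown, 16 mm at the tongue's lower edge. Axes as the bin's
- bin3_mid (a point): blue open-topped hook-on bin holding washers, may be absent; this point is its centre, 64.5 mm above its underside. 90 mm deep (own x), 66 mm wide (y), walls up to 62 mm, tall back wall 92 mm. Own +x points from low front to back, z up. A fixed black grip bar, 14 mm square, 56 mm clear between uprights, runs along own y, its centre 57.5 mm straight above this point. 129 mm high over all, 0.3 to 0.5 kg
- bin3_hook (a point): in the mouth of the hook on the washer bin's back: middle of the underside of the hook's crown, 49.5 mm behind (own +x) and 23.5 mm above the bin's centre. Crown 60 mm wide (y), 4 mm thick; behind the mouth a flared tongue hangs 24 mm down: mouth 9 mm wide at the crown, 16 mm at the tongue's lower edge. Axes as the bin's
- bin4_mid (a point): blue open-topped hook-on bin holding hex bolts, may be absent; this point is its centre, 64.5 mm above its underside. 90 mm deep (own x), 66 mm wide (y), walls up to 62 mm, tall back wall 92 mm. Own +x points from low front to back, z up. A fixed black grip bar, 14 mm square, 56 mm clear between uprights, runs along own y, its centre 57.5 mm straight above this point. 129 mm high over all, 0.3 to 0.5 kg
- bin4_hook (a point): in the mouth of the hook on the bolt bin's back: middle of the underside of the hook's crown, 49.5 mm behind (own +x) and 23.5 mm above the bin's centre. Crown 60 mm wide (y), 4 mm thick; behind the mouth a flared tongue hangs 24 mm down: mouth 9 mm wide at the crown, 16 mm at the tongue's lower edge. Axes as the bin's
- greybin_hook (a point): in the mouth of the hook on the grey bin's back: middle of the underside of the hook's crown, 49.5 mm behind (own +x) and 23.5 mm above the bin's centre. Crown 60 mm wide (y), 4 mm thick; behind the mouth a flared tongue hangs 24 mm down: mouth 9 mm wide at the crown, 16 mm at the tongue's lower edge. Axes as the bin's
- greybin_mid (a point): centre of the empty grey bin, half-way up (64.5 mm above its underside): same shape, size, grip bar and hook as the blue ones, 0.4 kg, hung somewhere along the rail at the start
- washer1: one of two dark hardened washers lying flat, 68 mm across, 8 mm thick; origin at its underside; a bystander, leave it alone
- washer2: the other washer; origin at its underside; a bystander, leave it alone
- hammerhead: black rubber hammer head lying down, 85 mm long, 54 mm diameter; origin at its underside; a bystander, leave it alone
- ratchet: steel ratchet handle lying flat, about 200 mm long; origin at its underside; a bystander, leave it alone
Things that resemble listed ones, but are neither listed nor needed, are in the scene too. What is shaped like the part that bears bin3_mid but orange is not meant.

How it is judged:
By the outcome, as a careful person would: the job done as asked, in the order asked, and still so for the second after the job is handed in, with the robot touching nothing.
Of bin1, bin2, bin3, bin4 only 3 to 4 are there at a start; the rules pass over those that are not, and their reading is None.
At some moment in a run one of bin1, bin2, bin3, bin4 may be knocked a few centimetres aside while the robot is not near it.
It also fails if it takes over 210 s, if anything falls off the work surface, if the arm or the gripper's body presses on something with over 40 N, if the wrist force passes 120 N, or if a joint passes its speed limit or range.

### The arm

A 6-joint arm with a two-finger parallel gripper is mounted at the origin on the work surface. World frame = base frame: x ahead of the robot, y to its left, z up, the work surface at z = 0. Lengths are in mm, angles in rad, forces in N, time in s.
With the tool pointing down it reaches from about 300 to 950 mm from the base axis. Payload 3.1 kg.
Tool frame: the origin (TCP) lies midway between the tips of the shut fingers; the grasp point (between the pads) lies 19 mm behind it; z points along the fingers, y is the direction in which the jaws open and shut (so a half turn about z gives the same grasp; the last joint's range is limited). The gripper opens to 85 mm and grips with 20 to 120 N. Pads are 22 mm wide; open, the fingers measure 114 mm over their backs; the gripper's body (76 mm by 85 mm) begins 54 mm behind the grasp point. The pads swing forward as they close: fully open they stand 13 mm farther back than shut.
Start: joints at [1.25, 0.308, 1.634, -0, 1.2, -0.07], TCP at [155.138, 605.446, 231.272] pointing down, gripper open.
Joint ranges: [-3.06, 3.06], [-0.79, 1.96], [0.05, 2.63], [-1.19, 4.34], [0.05, 2.64], [-2.94, 2.94]. Speed limits (rad/s): [2.79, 2.79, 3.14, 3.14, 3.14, 3.14].

### API

Orientations are given as a unit quaternion [w, x, y, z].
In Python, from bench import robot gives the robot as it stands.
- The arm moves only by the tool carry_out, never from a script. Its argument "steps" is a list that holds one entry, the list of rows, each a list of 5 numbers: the shift along the tool's x, y, z in mm, then the turn about the tool's z in degrees, then the gripper command: -1 is fully open, 1 is shut, values between are in proportion. A call has 1 to 20 rows; each row shifts and turns the commanded pose from where the row before left it, along the tool's axes as they then stand; what a row does not reach is not made up. A row lasts 1/12 s, in which the tool goes at most 41.7 mm and 7.16 degrees, less where a joint would pass 70% of its speed; a pose out of reach is approached as far as the arm can. A call is refused whole if a number of a shift passes 41.7 or a number of a turn 7.16, either way. A call with a gripper value outside its range is refused whole. The fingers move at their own pace and stop on an object; "squeeze" is the grip in N (left out, the last holds). Time passes only in rows, so rows that do not move let the fingers close. It gives the time, the measured TCP pose, the force and the opening at its end, in the units of the state.
- robot.read_state(): the state, without advancing time (a new reading comes with each control period).
- robot.get_image(name): name is "scene" or "top"; returns (picture, depth): 400x640x3 uint8, red, green, blue; 400x640 float32, mm along the optical axis (not along the pixel's ray), 0 where there is no reading.
- robot.calibration(name): a dict with "K" (3x3 intrinsics, pixels), "k1" (the pictures are not rectified: a ray, as slopes to the right and down, at radius r is drawn at 1 + k1 r^2 times it, then the intrinsics apply), "T" (4x4, takes a point from camera to world coordinates). Camera axes: x right, y down, z forward; pixel columns grow to the right and rows downward; lengths in mm; the calibration is good to about 2 mm. A picture is of the moment at which its call begins. calibration takes no time and is no camera call.
- robot.close_job(): hands the job in, once; it reports no verdict.
Trained networks look in the newest picture that a camera, given by its name, has taken for a name from the list of things; names that differ only in an ending like _2 or _b are one class to them, and where a whole thing is asked for, a point or a joint stands for the part that bears it (a point fixed in the world has none). Each returns a list of dicts, best first, with "conf" (0 to 1); they miss things now and then, are a little off and sometimes report something else, mostly with a low value. They report only what shows in the picture. A call takes as long as a camera call. They do not tell look-alikes from the thing itself.
- robot.find_in(camera, label): "xyz" ([x, y, z] in mm, in world coordinates, good to about 4 mm: the middle of the surface that is visible of it).
- robot.masks_of(camera, label): "pixels" (400x640 bool, what is visible of it).
- robot.pinpoint(camera, label): "xyz" ([x, y, z] in mm, in world coordinates, good to about 4 mm: a listed point, or the origin of a listed thing).
The state is a dict: "time_s": time; "qpos": joint angles; "joint_vel": joint speeds; "joint_efforts": joint torques, N m; "eef_pos": TCP position; "ee_rot": TCP orientation; "force": force on the tool from outside, world axes, zero at the start; "ft_torque": the same for the moment, N m; "opening": finger opening in mm.
Only numpy, scipy, OpenCV 4.12 (cv2) and the standard library are available. Lean on these libraries where they do the work, as an engineer would, in place of code of your own. Each camera call takes 0.05 s, during which the arm holds its last target. There are 200 camera calls.

## Working session

There is one attempt and no reset: what is moved stays moved. The work goes in short steps, Python scripts to look and compute and a tool call to move; the robot and the scene stay as the last step left them, time stands still between calls to the robot, and variables do not carry over. Pictures are saved under pics/ and viewed, about 12 in all and at most 16, crops included, and the job is handed in when it is done.

Besides the shell and the picture viewer there is one more tool, called as name(argument=value, ...) on one line, values as JSON. carry_out: Moves the arm, as the interface text tells. Its arguments: {"type":"object","properties":{"steps":{"type":"array","items":{"type":"array","items":{"type":"array","items":{"type":"number"}}}},"squeeze":{"type":"number"}},"required":["steps"]}

```bash
ls; mkdir -p pics; python3 - <<'E'
from bench import robot
import cv2, numpy as np
for n in("scene","top"):
    p,d=robot.get_image(n); cv2.imwrite(f"pics/a_{n}.png",p[:,:,::-1])
    c=robot.calibration(n); print(n,c["K"].tolist(),c["k1"],np.round(c["T"],3).tolist())
    for l in["lip","rack","knob","mat_top","greybin_mid","bin1_mid","bin2_mid","bin3_mid","bin4_mid","greybin_hook","hinge","washer1","hammerhead","ratchet"]:
        print(l,[(np.round(o["xyz"]).tolist(),round(o["conf"],2)) for o in robot.pinpoint(n,l)])
print(robot.read_state())
E
```

```text
pics
scene [[381.93178974273866, 0.0, 319.4814134113124], [0.0, 381.93178974273866, 199.53005932549783], [0.0, 0.0, 1.0]] -0.030712996656953904 [[-0.245, 0.821, -0.516, 1019.169], [0.97, 0.212, -0.123, 10.866], [0.009, -0.53, -0.848, 988.668], [0.0, 0.0, 0.0, 1.0]]
lip [([340.0, 294.0, 4.0], 0.51), ([541.0, 181.0, 2.0], 0.37)]
rack [([544.0, 180.0, 2.0], 0.94)]
knob [([562.0, -304.0, 84.0], 0.69), ([554.0, -63.0, 198.0], 0.61), ([606.0, -362.0, -7.0], 0.4), ([512.0, -294.0, 63.0], 0.32)]
mat_top [([340.0, 293.0, 1.0], 0.9)]
greybin_mid [([542.0, 178.0, -1.0], 0.66), ([490.0, 323.0, 154.0], 0.57)]
bin1_mid [([352.0, -266.0, 65.0], 0.71)]
bin2_mid [([513.0, -294.0, 60.0], 0.68)]
bin3_mid [([564.0, -302.0, 87.0], 0.75), ([334.0, -531.0, 63.0], 0.68), ([439.0, -132.0, 63.0], 0.63), ([489.0, -134.0, 88.0], 0.43)]
bin4_mid [([482.0, -426.0, 63.0], 0.97)]
greybin_hook [([540.0, 324.0, 180.0], 0.58)]
hinge [([624.0, 183.0, 195.0], 0.71)]
washer1 [([606.0, -365.0, -4.0], 0.89), ([439.0, 64.0, -2.0], 0.45)]
hammerhead [([654.0, -257.0, -4.0], 0.95)]
ratchet []
top [[404.83011976439417, 0.0, 31
[... 973 characters left out ...]
, 238.0, 5.0], 0.65)]
{'time_s': 1.5, 'qpos': array([ 1.25029190e+00,  3.08109410e-01,  1.63381376e+00,  1.10109418e-05,
        1.19967343e+00, -6.97059556e-02]), 'joint_vel': array([-0.00156067,  0.00017846, -0.00055632,  0.00082363,  0.00047969,
       -0.00030198]), 'joint_efforts': array([-3.25566325e-04, -4.15280986e+01, -2.77070063e+01, -2.53772650e-04,
        9.08775382e-04, -3.35959506e-06]), 'eef_pos': array([155.13976049, 605.44546558, 231.25958217]), 'ee_rot': array([-5.41600423e-06,  1.25072827e-01,  9.92147564e-01, -9.41815718e-07]), 'force': array([ 0.02552304,  0.97110609, -0.35862446]), 'ft_torque': array([ 0.03065457, -0.06619746, -0.01929521]), 'opening': 85.276713032557}
```

View pics/a_scene.png

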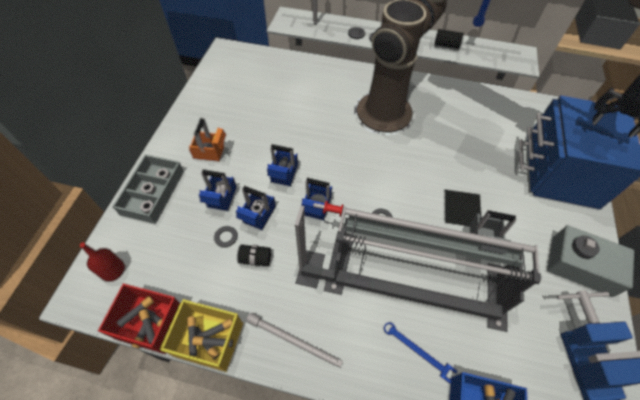

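View pics/a_top.png

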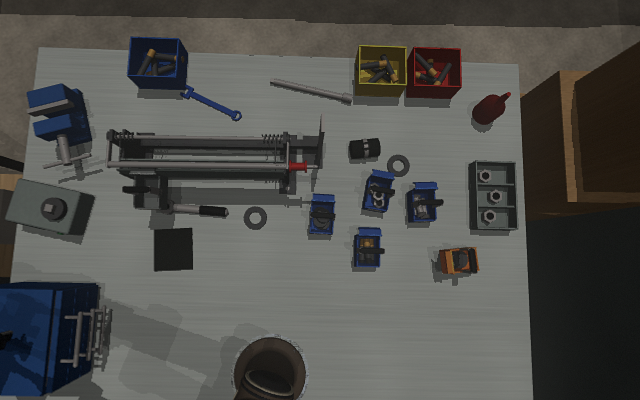

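The views show the rack at centre-left with its bar home and the red knob at top px (297,167). The grey bin hangs at top px (150,185) and the mat is at (173,249). Four blue bins are at (320,215), (367,248), (378,190) and (421,203), and the orange decoy is at (458,260). Next I'll measure exact positions from the depth clouds of both cameras.

```bash
cat > h.py <<'E'
from bench import robot
import numpy as np, cv2
def cloud(n):
    p,d=robot.get_image(n); c=robot.calibration(n); K=np.array(c["K"]);T=np.array(c["T"])
    v,u=np.nonzero(d>0); uv=np.stack([u,v],1).astype(float)[:,None]
    r=cv2.undistortPoints(uv,K,np.array([c["k1"],0,0,0,0]))[:,0]
    z=d[v,u]; P=np.c_[r*z[:,None],z]@T[:3,:3].T+T[:3,3]
    return P,p[v,u],np.stack([u,v],1)
def box(P,x0,x1,y0,y1,z0,z1):
    return (P[:,0]>x0)&(P[:,0]<x1)&(P[:,1]>y0)&(P[:,1]<y1)&(P[:,2]>z0)&(P[:,2]<z1)
def rect(Q):
    (cx,cy),(w,h),a=cv2.minAreaRect(Q[:,:2].astype(np.float32))
    if w<h: a+=90; w,h=h,w
    return round(cx,1),round(cy,1),round(w,1),round(h,1),round((a+0)%180,1),"zmed",round(float(np.median(Q[:,2])),1),len(Q)
def go(x,y,z,yaw=None):
    "tool-frame shift to TCP target; yaw deg = desired world angle of tool y axis (mod 180)"
    s=robot.read_state(); w,a,b,c=s["ee_rot"]
    from scipy.spatial.transform import Rotation as R
    M=R.from_quat([a,b,c,w]).as_matrix(); t=M.T@(np.array([x,y,z])-s["eef_pos"])
    now=np.degrees(np.arctan2(M[1,1],M[0,1])); print("now",np.round(s["eef_pos"],1),"yaw",round(now,2),"open",round(s["opening"],1),"F",np.round(s["force"],1),"t",round(s["time_s"],1),"tilt",round(np.degrees(np.arccos(-M[2,2])),2))
    print("shift",np.round(t,1),"turn",None if yaw is None else round(-((yaw-now+90)%180-90),2))
E
python3 - <<'E'
from h import *
for n in("scene","top"):
    P,C,U=cloud(n); C=C.astype(int); print(n)
    red=(C[:,0]>120)&(C[:,1]<70)&(C[:,2]<70)
    m=red&box(P,500,620,-120,0,150,260); Q=P[m]; print("knob",np.round(Q.min(0)),np.round(Q.max(0)),np.round(Q.mean(0)),len(Q))
    # bar
    m=box(P,530,580,0,370,198,214); Q=P[m]; 
    if len(Q)>20: 
        l=cv2.fitLine(Q.astype(np.float32),cv2.DIST_HUBER,0,.01,.01).ravel(); print("bar",l[:3],"x at y=183",l[3]+(183-l[4])*l[0]/l[1],"z",np.percentile(Q[:,2],[50,95]),len(Q))
    m=box(P,520,560,0,270,172,188); Q=P[m]
    if len(Q)>20:
        l=cv2.fitLine(Q.astype(np.float32),cv2.DIST_HUBER,0,.01,.01).ravel(); print("lip",l[:3],"x at y=183",l[3]+(183-l[4])*l[0]/l[1],np.percentile(Q[:,2],[5,50,95]),len(Q))
    for nm,x,y in[("b3",439,-131),("b1",350,-265),("b2",512,-292),("b4",480,-425)]:
        m=box(P,x-50,x+50,y-50,y+50,110,140); Q=P[m]
        if len(Q)>4: print(nm,"grip",rect(Q))
        bl=(C[:,2]>C[:,0]+40); m=bl&box(P,x-70,x+70,y-60,y+60,30,110); Q=P[m]; print("   blue",rect(Q))
    m=box(P,440,520,270,370,205,235);print("grey grip",rect(P[m]))
    m=(C.sum(1)<150)&box(P,270,420,220,360,-6,12);
    # largest component
    img=np.zeros((400,640),np.uint8); img[U[m,1],U[m,0]]=1
    k,L,S,_=cv2.connectedComponentsWithStats(img); j=1+S[1:,4].argmax(); mm=m&(L[U[:,1],U[:,0]]==j)
    print("mat",rect(P[mm]))
E
```

```text
scene
knob [549. -87. 201.] [570. -45. 217.] [560. -66. 209.] 114
bar [-0.0171234  0.999852   0.0016788] x at y=183 554.19324 z [206.30620194 209.35276172] 1092
b3 grip (441.1, -133.6, 66.5, 18.7, 86.5, 'zmed', 129.3, 163)
   blue (452.2, -135.0, 109.3, 65.6, 177.0, 'zmed', 81.8, 256)
b1 grip (349.3, -264.8, 66.5, 21.2, 89.0, 'zmed', 128.4, 151)
   blue (360.2, -263.6, 112.8, 64.5, 1.5, 'zmed', 80.6, 353)
b2 grip (513.6, -292.8, 66.8, 16.6, 81.3, 'zmed', 128.9, 166)
   blue (524.5, -292.8, 108.8, 64.3, 170.5, 'zmed', 84.5, 344)
b4 grip (483.9, -424.0, 67.5, 18.7, 94.0, 'zmed', 128.9, 166)
   blue (495.0, -421.6, 109.5, 66.1, 0.9, 'zmed', 83.8, 322)
grey grip (484.0, 323.1, 65.6, 17.6, 90.2, 'zmed', 218.2, 228)
mat (342.4, 293.3, 113.6, 99.8, 4.2, 'zmed', 6.7, 931)
top
knob [554. -79. 204.] [555. -52. 209.] [555. -66. 207.] 12
bar [-0.01642287  0.99986196 -0.00253015] x at y=183 548.80884 z [203.25012319 206.89441397] 915
lip [-1.4081434e-02  9.9990058e-01 -8.0303277e-04] x at y=183 540.0235 [173.48284361 178.04619984 181.51527401] 248
b3 grip (438.8, -133.9, 65.9, 14.6, 87.6, 'zmed', 126.8, 140)
   blue (448.0, -134.6, 106.8, 63.9, 178.7, 'zmed', 89.4, 193)
b1 grip (348.5, -264.6, 66.3, 13.1, 91.3, 'zmed', 127.0, 150)
   blue (356.4, -265.0, 102.3, 62.3, 0.8, 'zmed', 89.8, 207)
b2 grip (511.2, -292.7, 66.4, 15.9, 80.7, 'zmed', 126.8, 149)
   blue (518.4, -294.4, 104.9, 66.3, 170.4, 'zmed', 89.3, 189)
b4 grip (481.7, -422.9, 67.3, 16.3, 92.5, 'zmed', 126.5, 137)
   blue (490.1, -423.5, 105.6, 64.7, 4.1, 'zmed', 89.5, 183)
grey grip (482.9, 324.0, 66.6, 15.3, 91.8, 'zmed', 215.9, 179)
mat (340.6, 293.1, 119.9, 111.2, 4.1, 'zmed', 3.0, 1600)
```

```bash
python3 - <<'E'
from h import *
a=cv2.imread("pics/a_scene.png")[170:300,270:400]; b=cv2.imread("pics/a_top.png")[100:230,260:390]
cv2.imwrite("pics/b.png",cv2.resize(np.hstack([a,b]),None,fx=3,fy=3,interpolation=cv2.INTER_CUBIC))
go(556.5,-65.5,231,0.95)
for n in("scene","top"):
    P,C,U=cloud(n)
    for z in range(150,310,20):
        m=box(P,500,720,-140,-85,z,z+20)
        if m.sum()>3: print(n,z,np.round(np.percentile(P[m],[5,95],axis=0)).tolist(),m.sum())
E
```

```text
now [155.2 605.4 231.3] yaw 75.63 open 85.4 F [-0.4 -0.  -0.9] t 1.6 tilt 0.0
shift [-5.553e+02 -5.503e+02  3.000e-01] turn 74.68
scene 150 [[625.0, -125.0, 151.0], [666.0, -118.0, 169.0]] 35
scene 170 [[626.0, -125.0, 171.0], [666.0, -118.0, 189.0]] 34
scene 190 [[554.0, -124.0, 193.0], [666.0, -89.0, 208.0]] 80
scene 210 [[555.0, -125.0, 211.0], [666.0, -86.0, 229.0]] 48
scene 230 [[620.0, -124.0, 232.0], [667.0, -118.0, 250.0]] 45
scene 250 [[626.0, -126.0, 250.0], [667.0, -118.0, 269.0]] 50
scene 270 [[624.0, -125.0, 271.0], [666.0, -118.0, 290.0]] 52
scene 290 [[621.0, -126.0, 290.0], [660.0, -119.0, 293.0]] 63
top 150 [[617.0, -125.0, 153.0], [659.0, -118.0, 166.0]] 22
top 170 [[617.0, -126.0, 173.0], [618.0, -121.0, 189.0]] 7
top 190 [[544.0, -123.0, 196.0], [618.0, -87.0, 207.0]] 55
top 210 [[548.0, -126.0, 211.0], [618.0, -87.0, 227.0]] 12
top 230 [[618.0, -126.0, 232.0], [661.0, -119.0, 243.0]] 25
top 250 [[617.0, -126.0, 251.0], [618.0, -121.0, 267.0]] 9
top 270 [[618.0, -127.0, 282.0], [663.0, -119.0, 289.0]] 80
top 290 [[620.0, -125.0, 290.0], [649.0, -119.0, 292.0]] 7
```

View pics/b.png

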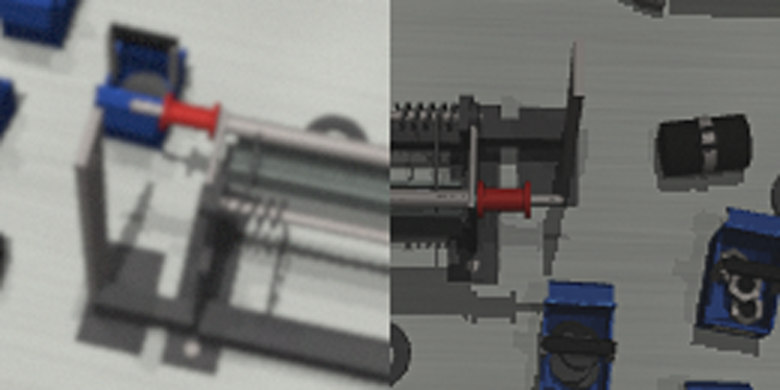

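The crop shows the keeper post right of the knob, at y≈-122 and up to z 292. The red knob is centred near (557,-66,198) and is free for the pinch.

carry_out(steps=[[[-15,-15,0,0,-1],[-28,-27.5,0,0,-1],[-28,-27.5,0,0,-1],[-28,-27.5,0,0,-1],[-28,-27.5,0,0,-1],[-28,-27.5,0,0,-1],[-28,-27.5,0,0,-1],[-28,-27.5,0,0,-1],[-28,-27.5,0,0,-1],[-28,-27.5,0,0,-1],[-28,-27.5,0,0,-1],[-28,-27.5,0,0,-1],[-28,-27.5,0,0,-1],[-28,-27.5,0,0,-1],[-28,-27.5,0,0,-1],[-28,-27.5,0,0,-1],[-28,-27.5,0,0,-1],[-28,-27.5,0,0,-1],[-28,-27.5,0,0,-1],[-20,-20,0,0,-1]]])

```text
time_s: 3.37
eef_pos: [547.3, -44.9, 231.6]
ee_rot: [0.001, 0.126, 0.992, -0.0]
force: [0.3, 0.6, -0.0]
opening: 85.7
```

carry_out(steps=[[[0,0,0,6.8,-0.3],[0,0,0,6.8,-0.3],[0,0,0,6.8,-0.3],[0,0,0,6.8,-0.3],[0,0,0,6.8,-0.3],[0,0,0,6.8,-0.3],[0,0,0,6.8,-0.3],[0,0,0,6.8,-0.3],[0,0,0,6.8,-0.3],[0,0,0,6.8,-0.3],[0,0,0,6.7,-0.3],[0,0,0,0,-0.3]]])

```text
time_s: 4.37
eef_pos: [545.8, -41.7, 231.3]
ee_rot: [0.0, 0.702, 0.712, 0.0]
force: [-0.4, 0.5, 1.1]
opening: 55.0
```

```bash
python3 -c "
from h import *
go(556.5,-66,179,0.95)"
```

```text
now [545.8 -41.7 231.3] yaw 0.82 open 55.0 F [-0.4  0.5  1.1] t 4.4 tilt 0.01
shift [-24.4  10.4  52.3] turn -0.13
```

carry_out(steps=[[[-12,5,0,0,-0.3],[-12.4,5.4,0,-0.1,-0.3],[0,0,10,0,-0.3],[0,0,14,0,-0.3],[0,0,14,0,-0.3],[0,0,10,0,-0.3],[0,0,4.3,0,-0.3],[0,0,0,0,1],[0,0,0,0,1],[0,0,0,0,1],[0,0,0,0,1],[0,0,0,0,1],[0,0,0,0,1],[0,0,0,0,1],[0,0,0,0,1]]], squeeze=40)

```text
time_s: 5.62
eef_pos: [555.2, -66.2, 179.5]
ee_rot: [-0.001, 0.701, 0.714, -0.001]
force: [-5.5, -0.8, 2.9]
opening: 18.3
```

```bash
python3 - <<'E'
from h import *
go(556.5,-66,179,0.95)
p,d=robot.get_image("scene"); q,d=robot.get_image("top")
cv2.imwrite("pics/c.png",cv2.resize(np.hstack([p[130:260,260:390],q[100:230,240:370]])[:,:,::-1],None,fx=3,fy=3))
# arc rows: tool y (+x world), tool z (down)
a=np.linspace(0,1.8,19); X=-70*np.cos(a); Z=70*np.sin(a)
print(np.round(np.c_[np.diff(X),-np.diff(Z)],1).tolist())
E
```

```text
now [555.2 -66.2 179.5] yaw 1.06 open 18.3 F [-5.5 -0.8  2.9] t 5.6 tilt 0.17
shift [0.1 1.3 0.5] turn 0.11
[[0.3, -7.0], [1.0, -6.9], [1.7, -6.8], [2.4, -6.6], [3.0, -6.3], [3.7, -6.0], [4.2, -5.6], [4.8, -5.1], [5.3, -4.6], [5.7, -4.1], [6.1, -3.5], [6.4, -2.9], [6.6, -2.2], [6.8, -1.5], [6.9, -0.8], [7.0, -0.1], [7.0, 0.6], [6.9, 1.2]]
```

View pics/c.png

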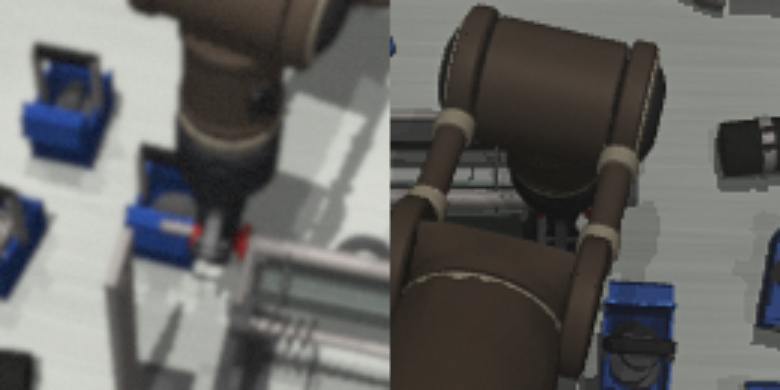

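The knob is held between its flanges (left panel, px ~(218,242)). Next I'll swing the bar back.

carry_out(steps=[[[0,0.3,-7,0,1],[0,1,-6.9,0,1],[0,1.7,-6.8,0,1],[0,2.4,-6.6,0,1],[0,3,-6.3,0,1],[0,3.7,-6,0,1],[0,4.2,-5.6,0,1],[0,4.8,-5.1,0,1],[0,5.3,-4.6,0,1],[0,5.7,-4.1,0,1],[0,6.1,-3.5,0,1],[0,6.4,-2.9,0,1],[0,6.6,-2.2,0,1],[0,6.8,-1.5,0,1],[0,6.9,-0.8,0,1],[0,7,-0.1,0,1],[0,0,0,0,1],[0,0,0,0,1]]])

```text
time_s: 7.22
eef_pos: [629.1, -64.7, 257.2]
ee_rot: [0.001, 0.701, 0.714, 0.001]
force: [-11.7, -0.3, 17.0]
opening: 18.2
```

```bash
python3 -c "
from h import *
go(556.5,-66,179,0.95)"
```

```text
now [629.1 -64.7 257.2] yaw 1.05 open 18.2 F [-11.7  -0.3  17. ] t 7.2 tilt 0.16
shift [  0.1 -72.8  78.1] turn 0.1
```

```bash
python3 - <<'E'
from h import *
s=robot.read_state(); print(s["eef_pos"],s["force"],s["ft_torque"])
for n in("scene","top"):
    P,C,U=cloud(n); C=C.astype(int)
    red=(C[:,0]>110)&(C[:,1]<70)&(C[:,2]<70)
    Q=P[red&box(P,500,720,-120,0,150,320)]
    if len(Q): print(n,np.round(Q.min(0)),np.round(Q.max(0)),len(Q))
    m=box(P,560,680,0,370,235,300); Q=P[m]
    if len(Q)>20: print("bar",np.round(np.percentile(Q,[5,50,95],axis=0)).tolist(),len(Q))
p,d=robot.get_image("scene")
cv2.imwrite("pics/d.png",cv2.resize(p[140:260,270:430][:,:,::-1],None,fx=4,fy=4))
E
```

```text
[629.10310949 -64.71554585 257.24551268] [-11.73992377  -0.30834877  16.95161012] [ 0.02240137  2.34634507 -0.01816189]
scene [631. -84. 274.] [643. -42. 285.] 21
bar [[619.0, 19.0, 270.0], [628.0, 189.0, 276.0], [634.0, 352.0, 279.0]] 1402
bar [[615.0, 88.0, 268.0], [621.0, 221.0, 273.0], [630.0, 355.0, 277.0]] 888
```

View pics/d.png

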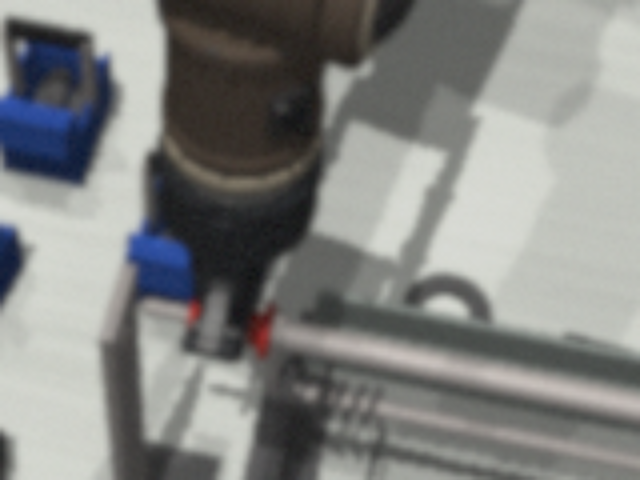

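carry_out(steps=[[[0,0,2,0,1],[0,0,2,0,1],[0,0,0,0,1]]])

```text
time_s: 7.62
eef_pos: [631.8, -64.7, 256.4]
ee_rot: [0.004, 0.701, 0.714, 0.003]
force: [-10.1, 0.7, 22.0]
opening: 18.6
```

carry_out(steps=[[[0,2,-2,0,1],[0,2,-2,0,1],[0,2,0,0,1],[0,2,0,0,1],[0,2,0,0,1],[0,0,0,0,1],[0,0,0,0,1]]], squeeze=30)

```text
time_s: 8.2
eef_pos: [639.5, -64.6, 255.0]
ee_rot: [0.002, 0.701, 0.713, 0.001]
force: [-8.0, -0.1, 8.2]
opening: 18.3
```

carry_out(steps=[[[0,2,0,0,1],[0,2,0,0,1],[0,0,0,0,1]]])

```text
time_s: 8.45
eef_pos: [641.3, -64.5, 254.5]
ee_rot: [-0.001, 0.701, 0.714, -0.001]
force: [-12.6, -0.9, 11.3]
opening: 18.6
```

carry_out(steps=[[[0,2,0,0,1],[0,2,0,0,1],[0,0,0,0,1]]])

```text
time_s: 8.7
eef_pos: [641.8, -64.5, 254.3]
ee_rot: [-0.004, 0.7, 0.714, -0.004]
force: [-19.0, -0.4, 14.6]
opening: 18.9
```

carry_out(steps=[[[-4,0,0,0,1],[-5,0,0,0,1],[-5,0,0,0,1],[-5,0,0,0,1],[-5,0,0,0,1],[-4,0,0,0,1],[-3,0,0,0,1],[-1,0,0,0,1],[0,0,0,0,1]]])

```text
time_s: 9.45
eef_pos: [642.3, -94.5, 254.3]
ee_rot: [-0.005, 0.701, 0.714, -0.003]
force: [-18.8, 4.8, 14.9]
opening: 18.5
```

carry_out(steps=[[[-2,0,0,0,1],[-1,0,0,0,1],[0,0,0,0,1]]])

```text
time_s: 9.7
eef_pos: [642.3, -94.5, 254.3]
ee_rot: [-0.007, 0.701, 0.714, -0.001]
force: [-19.8, 9.9, 15.3]
opening: 18.2
```

carry_out(steps=[[[0,-3,0,0,1],[0,-3,0,0,1],[0,-3,0,0,1],[0,0,0,0,1],[0,0,0,0,1]]])

```text
time_s: 10.12
eef_pos: [639.5, -94.6, 255.0]
ee_rot: [-0.001, 0.701, 0.714, 0.005]
force: [-7.1, 10.1, 8.4]
opening: 18.7
```

carry_out(steps=[[[0,-2,0,0,1],[0,-2,0,0,1],[0,-2,0,0,1],[0,0,0,0,1],[0,0,0,0,1]]])

```text
time_s: 10.53
eef_pos: [637.1, -94.6, 255.5]
ee_rot: [0.002, 0.701, 0.714, 0.008]
force: [-0.9, 11.3, 5.7]
opening: 18.7
```

carry_out(steps=[[[2,0,0,0,0],[0,0,0,0,-0.3],[0,0,0,0,-0.3],[0,0,0,0,-0.3],[0,0,0,0,-0.3],[0,0,0,0,-0.3],[0,0,-10,0,-0.3],[0,0,-20,0,-0.3],[0,0,-25,0,-0.3],[0,0,-20,0,-0.3],[0,-30,0,0,-0.3],[0,-40,0,0,-0.3],[0,-40,0,0,-0.3],[0,-40,0,0,-0.3]]])

```text
time_s: 11.7
eef_pos: [480.6, -100.4, 324.5]
ee_rot: [0.0, 0.701, 0.713, 0.0]
force: [-0.1, 0.1, 1.0]
opening: 55.3
```

```bash
python3 - <<'E'
from h import *
for n in("scene","top"):
    P,C,U=cloud(n); C=C.astype(int)
    red=(C[:,0]>110)&(C[:,1]<70)&(C[:,2]<70)
    Q=P[red&box(P,500,720,-150,0,150,320)]
    if len(Q): print(n,"knob",np.round(Q.min(0)),np.round(Q.max(0)),len(Q))
    Q=P[box(P,580,680,0,370,250,300)]; print("bar",np.round(np.percentile(Q,[5,50,95],axis=0)).tolist(),len(Q))
    m=box(P,440,520,270,370,205,235);print("grey grip",rect(P[m]))
    Q=P[box(P,520,560,10,370,170,188)]; l=cv2.fitLine(Q.astype(np.float32),cv2.DIST_HUBER,0,.01,.01).ravel(); print("lip",l[:3],l[3]+(183-l[4])*l[0]/l[1],l[5],np.percentile(Q[:,0]+(Q[:,1]-183)*.0165,[3,50,97]),len(Q))
go(483.5,323.5,250,1)
q,d=robot.get_image("scene"); cv2.imwrite("pics/e.png",cv2.resize(q[130:330,260:560][:,:,::-1],None,fx=2.5,fy=2.5))
E
```

```text
scene knob [ 626. -119.  269.] [652. -71. 286.] 180
bar [[627.0, 20.0, 269.0], [635.0, 189.0, 276.0], [641.0, 352.0, 279.0]] 1415
grey grip (484.8, 323.5, 66.0, 17.6, 89.6, 'zmed', 218.3, 225)
lip [-0.01645937  0.99982196  0.00922716] 542.95483 179.86653 [531.36685169 543.34360554 550.9953564 ] 803
top knob [ 628. -115.  270.] [646. -73. 284.] 78
bar [[622.0, 20.0, 267.0], [629.0, 186.0, 272.0], [637.0, 352.0, 276.0]] 1095
grey grip (482.6, 323.6, 67.7, 15.5, 92.0, 'zmed', 215.6, 179)
lip [-0.0214641   0.99957293  0.01983101] 539.4712 179.10443 [528.50705036 538.94179228 545.65843205] 483
now [475.5 -99.6 322.7] yaw 0.95 open 55.4 F [ 0.4 -0.3  0. ] t 11.8 tilt 0.38
shift [422.8  15.5  73.1] turn -0.05
```

View pics/e.png

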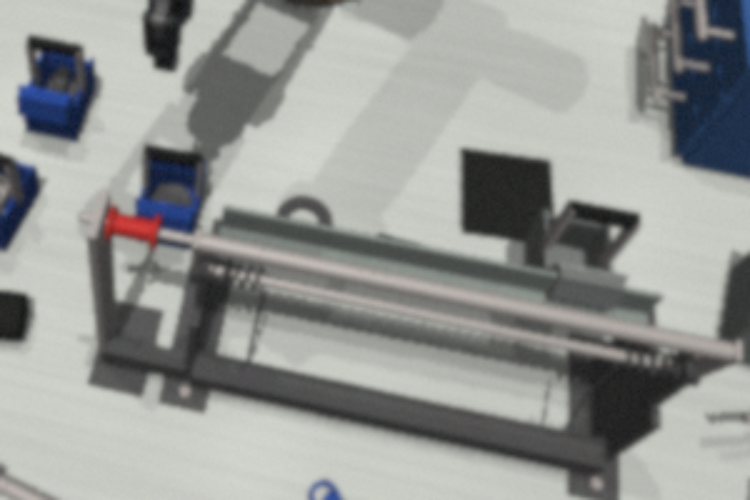

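The picture shows the bar upright and the bolt shot, with the red knob against the keeper at (130,225). The rail is clear, with the grey bin at (595,240). Next I'll lift the grey bin.

carry_out(steps=[[[15,1,5,0,-0.3],[34,1.2,6,0,-0.3],[34,1.2,6,0,-0.3],[34,1.2,6,0,-0.3],[34,1.2,6,0,-0.3],[34,1.2,6,0,-0.3],[34,1.2,6,0,-0.3],[34,1.2,6,0,-0.3],[34,1.2,6,0,-0.3],[34,1.2,6,0,-0.3],[34,1.2,6,0,-0.3],[34,1.2,6,0,-0.3],[34,1.2,3,0,-0.3],[0,0,0,0,-0.3]]])

```text
time_s: 13.02
eef_pos: [490.6, 329.4, 249.7]
ee_rot: [-0.001, 0.699, 0.715, 0.002]
force: [0.0, -0.2, -0.6]
opening: 55.7
```

```bash
python3 -c "
from h import *
go(483.7,323.5,190,0.95)"
```

```text
now [490.6 329.4 249.7] yaw 1.28 open 55.7 F [ 0.  -0.2 -0.6] t 13.0 tilt 0.25
shift [-6.  -7.1 59.6] turn 0.33
```

carry_out(steps=[[[-3,-4,0,0.3,-0.3],[-3,-3,8,0,-0.3],[0,0,14,0,-0.3],[0,0,14,0,-0.3],[0,0,14,0,-0.3],[0,0,7,0,-0.3],[0,0,2.5,0,-0.3],[0,0,0,0,1],[0,0,0,0,1],[0,0,0,0,1],[0,0,0,0,1],[0,0,0,0,1],[0,0,0,0,1],[0,0,0,0,1],[0,0,0,0,1]]], squeeze=50)

```text
time_s: 14.27
eef_pos: [484.1, 317.1, 191.8]
ee_rot: [0.001, 0.702, 0.712, 0.001]
force: [1.2, -1.1, 5.6]
opening: 13.2
```

carry_out(steps=[[[0,0,-4,0,1],[0,0,-8,0,1],[0,0,-12,0,1],[0,0,-14,0,1],[0,0,-14,0,1],[0,0,-10,0,1],[0,0,-4,0,1],[0,0,0,0,1],[0,0,0,0,1]]])

```text
time_s: 15.02
eef_pos: [482.2, 316.6, 255.9]
ee_rot: [-0.0, 0.703, 0.712, -0.001]
force: [-0.1, 0.4, -3.9]
opening: 12.7
```

```bash
python3 - <<'E'
from h import *
go(340,293.5,256,5)
for n in("scene","top"):
    P,C,U=cloud(n); s=robot.read_state()["eef_pos"]
    m=box(P,400,600,260,390,s[2]-110,s[2]+10)
    print(n,np.round(np.percentile(P[m],[1,99],axis=0)).tolist())
    print([(np.round(o["xyz"]).tolist(),round(o["conf"],2)) for o in robot.pinpoint(n,"greybin_mid")])
E
```

```text
now [482.2 316.6 255.9] yaw 0.73 open 12.7 F [-0.1  0.4 -3.9] t 15.0 tilt 0.09
shift [-2.130e+01 -1.425e+02  1.000e-01] turn -4.27
scene [[443.0, 264.0, 146.0], [553.0, 385.0, 258.0]]
[([487.0, 324.0, 219.0], 0.74)]
top [[439.0, 264.0, 146.0], [569.0, 367.0, 262.0]]
[([623.0, 181.0, 192.0], 0.64), ([543.0, 181.0, 182.0], 0.36)]
```

carry_out(steps=[[[-1,-8,0,-1,1],[-3,-16,0,-1,1],[-4,-20,0,-1.4,1],[-4,-20,0,0,1],[-4,-20,0,0,1],[-4,-20,0,0,1],[-4,-18,10,0,1],[-3,-12,20,0,1],[-2,-6,25,0,1],[0,0,25,0,1],[0,0,25,0,1],[0,0,15,0,1],[0,0,6,0,1],[0,0,0,0,1],[0,0,0,0,1],[0,0,0,0,1]]])

```text
time_s: 16.55
eef_pos: [346.1, 280.2, 131.9]
ee_rot: [0.0, 0.681, 0.732, 0.001]
force: [0.2, 0.0, -3.8]
opening: 13.1
```

```bash
python3 - <<'E'
from h import *
go(341.5,286.8,112,4.1)
for n in("scene","top"):
    P,C,U=cloud(n); C=C.astype(int)
    m=box(P,280,420,230,350,8,95); Q=P[m]; print(n,rect(Q))
    Q=P[box(P,280,420,230,350,50,75)]; print(np.round(np.percentile(Q,[1,99],axis=0)).tolist())
E
```

```text
now [346.1 280.2 131.9] yaw 4.14 open 13.1 F [ 0.2  0.  -3.8] t 16.6 tilt 0.17
shift [ 6.9 -4.2 19.9] turn 0.04
scene (350.4, 294.7, 134.7, 107.5, 4.2, 'zmed', 53.2, 763)
[[305.0, 250.0, 50.0], [397.0, 322.0, 75.0]]
top (349.1, 282.1, 125.7, 79.9, 0.7, 'zmed', 36.5, 645)
[[302.0, 252.0, 51.0], [396.0, 302.0, 75.0]]
```

carry_out(steps=[[[4,-2,4,0,1],[3,-2.2,8,0,1],[0,0,6,0,1],[0,0,2,0,1],[0,0,1.5,0,1],[0,0,1.5,0,1],[0,0,0,0,1]]])

```text
time_s: 17.23
eef_pos: [341.2, 286.1, 108.2]
ee_rot: [0.001, 0.681, 0.732, 0.0]
force: [-0.5, -2.8, 2.4]
opening: 13.0
```

carry_out(steps=[[[0,0,0,0,-0.3],[0,0,0,0,-0.3],[0,0,0,0,-0.3],[0,0,0,0,-0.3],[0,0,0,0,-0.3],[0,0,-8,0,-0.3],[0,0,-18,0,-0.3],[0,0,-25,0,-0.3],[0,0,-25,0,-0.3],[-25,5,-15,0,-0.3],[-36,9,0,0,-0.3],[-36,9,0,0,-0.3],[-36,9,0,0,-0.3],[-36,9,0,0,-0.3],[-36,9,0,0,-0.3],[-36,9,0,0,-0.3],[-36,9,0,0,-0.3],[-36,9,0,0,-0.3],[-36,9,0,0,-0.3]]])

```text
time_s: 18.82
eef_pos: [451.6, -57.7, 199.3]
ee_rot: [0.0, 0.681, 0.732, 0.0]
force: [1.1, 1.8, -0.4]
opening: 55.5
```

```bash
cat >> h.py <<'E'
def bins():
    for n in("scene","top"):
        for l in("bin1_mid","bin2_mid","bin3_mid","bin4_mid"):
            for o in robot.pinpoint(n,l):
                x,y,z=o["xyz"]
                if o["conf"]<.5 or z>80 or z<45: continue
                P,C,U=cloud(n); m=box(P,x-50,x+50,y-50,y+50,110,140)
                print(n,l,round(o["conf"],2),np.round(o["xyz"]).tolist(),rect(P[m]) if m.sum()>5 else "")
E
python3 - <<'E'
from h import *
go(439.7,-133.7,200,-3)
bins()
for n in("scene","top"):
    P,C,U=cloud(n);C=C.astype(int)
    m=box(P,290,400,240,350,112,140); print(n,"grey grip",rect(P[m]))
E
```

```text
now [451.6 -57.7 199.3] yaw 4.11 open 55.5 F [ 1.1  1.8 -0.4] t 18.8 tilt 0.07
shift [-74.9 -17.3  -0.7] turn 7.11
scene bin1_mid 0.87 [350.0, -268.0, 64.0] (350.9, -264.7, 66.4, 18.5, 90.3, 'zmed', 129.0, 151)
scene bin2_mid 0.86 [514.0, -294.0, 62.0] (513.7, -293.3, 68.4, 16.4, 83.2, 'zmed', 129.7, 165)
scene bin3_mid 0.84 [333.0, -532.0, 67.0] (330.0, -531.9, 69.9, 14.0, 6.1, 'zmed', 128.7, 110)
scene bin3_mid 0.79 [463.0, -92.0, 63.0] (464.1, -95.2, 65.5, 17.6, 93.0, 'zmed', 129.4, 164)
scene bin4_mid 0.78 [481.0, -425.0, 64.0] (484.2, -424.1, 69.4, 17.5, 91.0, 'zmed', 128.8, 163)
top bin1_mid 0.72 [352.0, -266.0, 66.0] (348.6, -264.8, 66.3, 13.2, 91.3, 'zmed', 126.9, 151)
top bin1_mid 0.64 [514.0, -290.0, 62.0] (511.1, -292.6, 65.9, 15.3, 80.5, 'zmed', 126.9, 148)
top bin2_mid 0.66 [514.0, -291.0, 62.0] (510.8, -292.6, 65.9, 15.4, 80.8, 'zmed', 126.3, 149)
top bin3_mid 0.73 [329.0, -536.0, 70.0] (328.5, -532.3, 66.0, 16.9, 6.5, 'zmed', 126.3, 173)
top bin3_mid 0.55 [463.0, -96.0, 63.0] 
top bin4_mid 0.84 [477.0, -424.0, 61.0] (480.8, -423.2, 66.7, 16.3, 94.5, 'zmed', 127.0, 139)
scene grey grip (343.5, 292.1, 68.6, 17.3, 94.8, 'zmed', 133.5, 185)
top grey grip (342.1, 292.4, 67.2, 13.8, 94.4, 'zmed', 131.2, 159)
```

The networks show bin3 (washers) was knocked to about (463,-95). The grey bin stands on the mat at (342.8,292.2), against a mat centre of (341.5,293).

```bash
python3 -c "
from h import *
go(462.8,-95.4,103,3)"
```

```text
now [451.2 -55.9 198.5] yaw 4.13 open 55.5 F [-0.3 -0.2 -0. ] t 19.9 tilt 0.0
shift [-40.3   8.7  95.5] turn 1.13
```

carry_out(steps=[[[-15,3,0,1.1,-0.3],[-18,4,0,0,-0.3],[-7,1,5,0,-0.3],[0,0.7,15,0,-0.3],[0,0,20,0,-0.3],[0,0,20,0,-0.3],[0,0,20,0,-0.3],[0,0,10,0,-0.3],[0,0,5,0,-0.3],[0,0,0,0,-0.3],[0,0,0,0,1],[0,0,0,0,1],[0,0,0,0,1],[0,0,0,0,1],[0,0,0,0,1],[0,0,0,0,1],[0,0,0,0,1]]], squeeze=50)

```text
time_s: 21.28
eef_pos: [463.9, -95.5, 104.7]
ee_rot: [0.002, 0.688, 0.726, 0.001]
force: [1.6, 1.4, 4.9]
opening: 13.1
```

carry_out(steps=[[[0,0,-5,0,1],[0,0,-12,0,1],[0,0,-20,0,1],[0,0,-25,0,1],[0,-4,-25,0,1],[0,-8,-25,0,1],[5,-8,-20,2,1],[15,-3,-10,0,1],[25,0,-4,0,1],[30,0,0,0,1],[30,0,0,0,1],[30,0,0,0,1],[30,0,0,0,1],[30,0,0,0,1],[30,0,0,0,1],[30,0,0,0,1],[30,0,0,0,1],[30,0,0,0,1],[30,0,0,0,1],[30,0,0,0,1]]])

```text
time_s: 22.95
eef_pos: [430.0, 278.8, 247.2]
ee_rot: [-0.001, 0.701, 0.714, -0.003]
force: [0.7, -0.3, -3.4]
opening: 13.1
```

carry_out(steps=[[[25,0,0,0,1],[15,0,0,0,1],[5,0,0,0,1],[0,0,0,0,1],[0,0,0,0,1]]])

```text
time_s: 23.37
eef_pos: [430.9, 322.1, 248.5]
ee_rot: [0.0, 0.701, 0.713, -0.002]
force: [-0.2, -0.2, -4.6]
opening: 12.8
```

```bash
python3 - <<'E'
from h import *
go(490,324,250,0.95)
Z=robot.read_state()["eef_pos"]
for n in("scene","top"):
    P,C,U=cloud(n);C=C.astype(int); bl=(C[:,2]>C[:,0]+40)
    Q=P[bl&box(P,380,570,260,400,130,260)]; print(n,"tool",np.round(Z,1),"bin blue",np.round(np.percentile(Q,[1,50,99],axis=0)).tolist(),rect(Q))
    print([(np.round(o["xyz"]).tolist(),round(o["conf"],2)) for o in robot.pinpoint(n,"bin3_hook")])
E
```

```text
now [430.9 322.1 248.5] yaw 1.04 open 12.8 F [-0.2 -0.2 -4.6] t 23.4 tilt 0.2
shift [ 0.9 59.1 -1.6] turn 0.09
scene tool [430.9 322.1 248.5] bin blue [[388.0, 288.0, 155.0], [480.0, 311.0, 221.0], [497.0, 352.0, 241.0]] (441.8, 319.7, 112.0, 65.5, 0.7, 'zmed', 221.5, 632)
[([328.0, -487.0, 90.0], 0.97), ([482.0, 326.0, 229.0], 0.57), ([341.0, 296.0, 2.0], 0.54), ([623.0, 185.0, 194.0], 0.51)]
top tool [430.9 322.1 248.5] bin blue [[388.0, 289.0, 146.0], [478.0, 313.0, 235.0], [490.0, 349.0, 239.0]] (438.4, 320.0, 102.5, 63.5, 1.5, 'zmed', 234.7, 212)
[([398.0, -268.0, 89.0], 0.64), ([321.0, -486.0, 89.0], 0.63)]
```

carry_out(steps=[[[0,6,0,0,1],[0,14,0,0,1],[0,18,0,0,1],[0,14,0,0,1],[0,7,0,0,1],[0,0,0,0,1],[0,0,0,0,1]]])

```text
time_s: 24.15
eef_pos: [490.7, 324.1, 249.1]
ee_rot: [-0.0, 0.701, 0.713, -0.0]
force: [-0.3, 0.1, -4.2]
opening: 12.9
```

carry_out(steps=[[[0,0,5,0,1],[0,0,8,0,1],[0,0,8,0,1],[0,0,6,0,1],[0,0,4,0,1],[0,0,4,0,1],[0,0,4,0,1],[0,0,0,0,1]]])

```text
time_s: 24.82
eef_pos: [490.0, 324.4, 209.3]
ee_rot: [-0.0, 0.701, 0.713, -0.001]
force: [0.2, -0.9, -4.8]
opening: 13.0
```

carry_out(steps=[[[0,0,4,0,1],[0,0,4,0,1],[0,0,3,0,1],[0,0,2,0,1],[0,0,1,0,1],[0,0,0,0,1]]])

```text
time_s: 25.32
eef_pos: [490.5, 324.6, 196.7]
ee_rot: [-0.0, 0.701, 0.713, -0.0]
force: [-0.8, 0.1, -4.6]
opening: 13.1
```

carry_out(steps=[[[0,0,1.5,0,1],[0,0,1.5,0,1],[0,0,0,0,1]]])

```text
time_s: 25.57
eef_pos: [490.6, 324.8, 196.1]
ee_rot: [-0.0, 0.701, 0.713, 0.0]
force: [-6.2, -1.4, 7.2]
opening: 13.3
```

carry_out(steps=[[[0,0,-1,0,0],[0,0,0,0,-0.3],[0,0,0,0,-0.3],[0,0,0,0,-0.3],[0,0,0,0,-0.3],[0,0,-8,0,-0.3],[0,0,-18,0,-0.3],[0,0,-22,0,-0.3],[-10,-20,-5,0,-0.3],[-25,-20,0,0,-0.3],[-36,0,0,0,-0.3],[-36,0,0,0,-0.3],[-36,0,0,0,-0.3],[-36,0,0,0,-0.3],[-36,0,0,0,-0.3],[-36,0,0,0,-0.3],[-36,0,0,0,-0.3],[-36,0,0,0,-0.3],[-36,0,0,0,-0.3],[-36,0,0,0,-0.3]]])

```text
time_s: 27.23
eef_pos: [457.7, -72.8, 248.3]
ee_rot: [0.001, 0.701, 0.713, 0.0]
force: [0.4, 0.5, -0.5]
opening: 56.0
```

carry_out(steps=[[[-36,0,0,2,-0.3],[-36,0,0,2,-0.3],[-25,0,0,2,-0.3],[-15,0,0,2,-0.3],[0,0,0,1,-0.3],[0,0,0,0,-0.3]]])

```text
time_s: 27.73
eef_pos: [455.2, -183.5, 247.8]
ee_rot: [-0.0, 0.755, 0.655, 0.0]
force: [-0.4, -0.9, -0.0]
opening: 55.6
```

```bash
python3 - <<'E'
from h import *
bins()
for n in("scene","top"):
    P,C,U=cloud(n);C=C.astype(int)
    m=box(P,440,520,270,370,205,235);print("hung grip",rect(P[m]))
    Q=P[box(P,520,560,-60,430,174,186)]; print("rail y",np.percentile(Q[:,1],[1,99]))
go(512.3,-292.8,104,-8.7)
p,d=robot.get_image("top");cv2.imwrite("pics/f.png",cv2.resize(p[100:300,80:480][:,:,::-1],None,fx=2,fy=2))
E
```

```text
scene bin1_mid 0.57 [349.0, -269.0, 63.0] (347.7, -266.2, 66.0, 16.6, 99.8, 'zmed', 129.1, 57)
scene bin2_mid 0.84 [512.0, -294.0, 62.0] (513.4, -293.0, 66.6, 17.4, 80.8, 'zmed', 129.3, 163)
scene bin3_mid 0.55 [333.0, -533.0, 62.0] (330.9, -531.5, 69.0, 13.5, 6.6, 'zmed', 128.5, 111)
scene bin4_mid 0.73 [482.0, -424.0, 64.0] (483.5, -423.3, 68.1, 18.9, 92.3, 'zmed', 129.3, 163)
top bin1_mid 0.61 [352.0, -266.0, 66.0] (349.0, -285.7, 25.2, 13.1, 91.3, 'zmed', 126.9, 55)
top bin3_mid 0.91 [330.0, -532.0, 64.0] (328.6, -532.6, 66.0, 17.9, 6.8, 'zmed', 126.2, 174)
top bin4_mid 0.59 [478.0, -426.0, 63.0] (481.1, -422.9, 67.9, 16.1, 93.5, 'zmed', 127.1, 140)
hung grip (490.7, 324.2, 66.3, 20.1, 92.4, 'zmed', 221.4, 236)
rail y [-22.06635273 388.77283618]
hung grip (489.4, 324.7, 67.6, 15.9, 91.3, 'zmed', 219.0, 184)
rail y [-20.99502832 386.58464189]
now [ 455.2 -183.   247.5] yaw -7.98 open 55.8 F [-0.2 -0.7  0.9] t 28.6 tilt 0.0
shift [-100.9   71.8  143.5] turn 0.72
```

View pics/f.png

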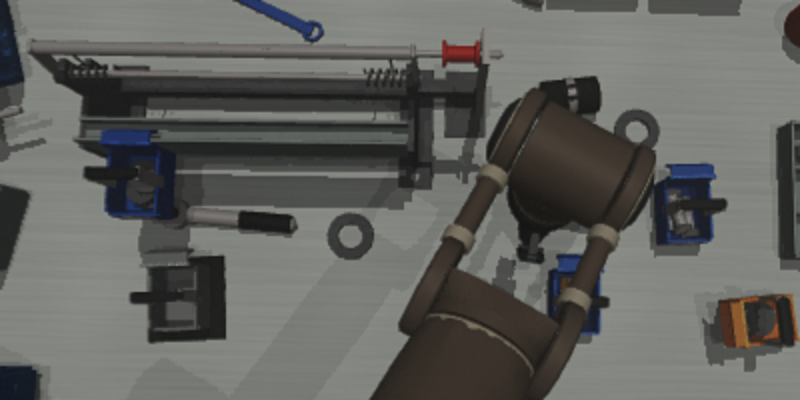

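The picture shows the washer bin hung at (140,180) with its crown over the lip, and the grey bin on the mat at (187,300). The knob is still shot at (460,52). Nut bin next.

carry_out(steps=[[[-12,9,0,0.7,-0.3],[-25,18,8,0,-0.3],[-28,20,15,0,-0.3],[-24,17,20,0,-0.3],[-12,8,25,0,-0.3],[0,0,25,0,-0.3],[0,0,25,0,-0.3],[0,0,15,0,-0.3],[0,0,8,0,-0.3],[0,0,2.5,0,-0.3],[0,0,0,0,-0.3],[0,0,0,0,1],[0,0,0,0,1],[0,0,0,0,1],[0,0,0,0,1],[0,0,0,0,1],[0,0,0,0,1],[0,0,0,0,1]]], squeeze=50)

```text
time_s: 30.13
eef_pos: [512.8, -294.2, 105.5]
ee_rot: [0.002, 0.759, 0.652, 0.001]
force: [2.0, 0.6, 4.9]
opening: 12.8
```

carry_out(steps=[[[0,0,-5,0,1],[0,0,-12,0,1],[0,0,-20,0,1],[0,0,-25,0,1],[0,0,-25,0,1],[0,0,-25,0,1],[0,0,-20,-3,1],[0,-8,-10,-3.5,1],[0,-16,-4,-3,1],[0,-20,0,0,1],[0,-20,0,0,1],[15,-8,0,0,1],[28,0,0,0,1],[32,0,0,0,1],[32,0,0,0,1],[32,0,0,0,1],[32,0,0,0,1],[32,0,0,0,1],[32,0,0,0,1],[32,0,0,0,1]]])

```text
time_s: 31.8
eef_pos: [433.2, -24.3, 249.0]
ee_rot: [-0.001, 0.702, 0.712, -0.001]
force: [0.7, 0.4, -4.6]
opening: 13.3
```

carry_out(steps=[[[32,0,0,0,1],[32,0,0,0,1],[32,0,0,0,1],[32,0,0,0,1],[32,0,0,0,1],[32,0,0,0,1],[25,0,0,0,1],[12,0,0,0,1],[0,0,0,0,1],[0,0,0,0,1]]])

```text
time_s: 32.63
eef_pos: [431.0, 202.4, 249.1]
ee_rot: [0.0, 0.701, 0.713, -0.002]
force: [0.3, 0.1, -5.0]
opening: 13.0
```

```bash
python3 -c "
from h import *
go(491.5,228.5,250,0.95)"
```

```text
now [431.  202.4 249.1] yaw 0.93 open 13.0 F [ 0.3  0.1 -5. ] t 32.6 tilt 0.2
shift [25.2 60.9 -1.1] turn -0.02
```

carry_out(steps=[[[4,8,0,0,1],[8,16,0,0,1],[8,18,0,0,1],[4,13,0,0,1],[1.2,6,0,0,1],[0,0,5,0,1],[0,0,8,0,1],[0,0,8,0,1],[0,0,6,0,1],[0,0,4,0,1],[0,0,4,0,1],[0,0,4,0,1],[0,0,4,0,1],[0,0,4,0,1],[0,0,3,0,1],[0,0,0,0,1]]])

```text
time_s: 33.97
eef_pos: [492.3, 229.1, 199.2]
ee_rot: [-0.0, 0.702, 0.712, -0.001]
force: [-0.4, -0.2, -4.7]
opening: 13.2
```

carry_out(steps=[[[0,0,1.5,0,1],[0,0,1.5,0,1],[0,0,0,0,1]]])

```text
time_s: 34.22
eef_pos: [493.1, 229.4, 197.5]
ee_rot: [0.0, 0.702, 0.712, 0.0]
force: [-0.2, -0.2, -3.8]
opening: 12.9
```

carry_out(steps=[[[0,0,1.5,0,1],[0,0,0,0,1]]])

```text
time_s: 34.38
eef_pos: [493.1, 229.4, 197.3]
ee_rot: [0.0, 0.702, 0.712, 0.0]
force: [-3.5, -1.8, 4.1]
opening: 12.9
```

carry_out(steps=[[[0,0,-1,0,0],[0,0,0,0,-0.3],[0,0,0,0,-0.3],[0,0,0,0,-0.3],[0,0,0,0,-0.3],[0,0,-8,0,-0.3],[0,0,-18,0,-0.3],[0,0,-22,0,-0.3],[-10,-20,-5,0,-0.3],[-25,-20,0,0,-0.3],[-36,-8,0,0,-0.3],[-36,-8,0,0,-0.3],[-36,-8,0,0,-0.3],[-36,-8,0,0,-0.3],[-36,-8,0,0,-0.3],[-36,-8,0,0,-0.3],[-36,-8,0,0,-0.3],[-36,-8,0,0,-0.3],[-36,-8,0,0,-0.3],[-36,-8,0,0,-0.3]]])

```text
time_s: 36.05
eef_pos: [378.1, -169.3, 250.4]
ee_rot: [0.001, 0.702, 0.712, 0.0]
force: [1.9, 0.4, -0.5]
opening: 55.8
```

```bash
python3 - <<'E'
from h import *
bins()
for n in("scene","top"):
    P,C,U=cloud(n)
    for y in(324,230): m=box(P,440,530,y-45,y+45,208,235);print("hung grip",rect(P[m]))
go(349.7,-264.8,104,1)
E
```

```text
scene bin1_mid 0.8 [351.0, -266.0, 64.0] (350.2, -265.2, 67.1, 19.9, 91.9, 'zmed', 129.0, 149)
scene bin3_mid 0.82 [334.0, -531.0, 62.0] (329.9, -533.1, 70.0, 16.4, 7.2, 'zmed', 128.2, 110)
scene bin4_mid 0.78 [485.0, -423.0, 64.0] (485.0, -423.7, 67.7, 20.0, 93.0, 'zmed', 128.7, 164)
top bin1_mid 0.84 [351.0, -265.0, 68.0] 
top bin3_mid 0.88 [330.0, -537.0, 69.0] (328.5, -531.9, 65.9, 17.0, 6.9, 'zmed', 126.3, 174)
top bin4_mid 0.58 [480.0, -426.0, 64.0] (481.7, -423.5, 66.9, 16.2, 92.9, 'zmed', 126.8, 139)
hung grip (491.2, 323.7, 66.4, 18.0, 90.7, 'zmed', 221.6, 229)
hung grip (486.1, 230.4, 65.3, 17.9, 91.7, 'zmed', 218.7, 211)
hung grip (489.6, 325.0, 68.0, 15.1, 91.3, 'zmed', 218.8, 181)
hung grip (484.4, 229.9, 66.3, 15.0, 90.2, 'zmed', 216.0, 176)
now [ 378.6 -167.2  249.5] yaw 0.88 open 55.7 F [-0.4  0.1 -0.5] t 36.9 tilt 0.0
shift [-97.2 -30.4 145.5] turn -0.12
```

carry_out(steps=[[[-15,-5,0,0,-0.3],[-30,-10,5,0,-0.3],[-30,-9,15,0,-0.3],[-16,-5,20,0,-0.3],[-6.2,-1,25,0,-0.3],[0,0,25,0,-0.3],[0,0,25,0,-0.3],[0,0,18,0,-0.3],[0,0,9,0,-0.3],[0,0,3,0,-0.3],[0,0,0,0,-0.3],[0,0,0,0,1],[0,0,0,0,1],[0,0,0,0,1],[0,0,0,0,1],[0,0,0,0,1],[0,0,0,0,1],[0,0,0,0,1]]], squeeze=50)

```text
time_s: 38.35
eef_pos: [350.3, -266.0, 105.6]
ee_rot: [0.001, 0.702, 0.712, -0.0]
force: [-1.9, -0.7, 5.5]
opening: 13.3
```

carry_out(steps=[[[0,0,-5,0,1],[0,0,-12,0,1],[0,0,-20,0,1],[0,0,-25,0,1],[0,0,-25,0,1],[0,0,-25,0,1],[5,0,-20,0,1],[12,3,-10,0,1],[22,8,-3,0,1],[30,10,0,0,1],[32,10,0,0,1],[32,10,0,0,1],[32,10,0,0,1],[32,10,0,0,1],[32,8,0,0,1],[32,4,0,0,1],[32,0,0,0,1],[32,0,0,0,1],[32,0,0,0,1],[24,0,0,0,1]]])

```text
time_s: 40.02
eef_pos: [415.4, 119.5, 248.1]
ee_rot: [-0.002, 0.702, 0.713, -0.001]
force: [0.1, -0.8, -4.8]
opening: 12.8
```

carry_out(steps=[[[12,0,0,0,1],[4,0,0,0,1],[0,0,0,0,1],[0,0,0,0,1]]])

```text
time_s: 40.35
eef_pos: [416.3, 132.4, 248.6]
ee_rot: [-0.0, 0.702, 0.712, -0.001]
force: [0.2, -0.1, -3.6]
opening: 12.8
```

```bash
python3 -c "
from h import *
go(492.5,135,250,0.95)"
```

```text
now [416.3 132.4 248.6] yaw 0.86 open 12.8 F [ 0.2 -0.1 -3.6] t 40.4 tilt 0.13
shift [ 1.5 76.2 -1.5] turn -0.09
```

carry_out(steps=[[[0,8,0,0,1],[1,18,0,0,1],[0.5,22,0,0,1],[0,18,0,0,1],[0,8,0,0,1],[0,2,5,0,1],[0,0,8,0,1],[0,0,8,0,1],[0,0,6,0,1],[0,0,4,0,1],[0,0,4,0,1],[0,0,4,0,1],[0,0,4,0,1],[0,0,4,0,1],[0,0,3,0,1],[0,0,1,0,1],[0,0,0,0,1]]])

```text
time_s: 41.77
eef_pos: [492.9, 135.5, 198.2]
ee_rot: [-0.0, 0.702, 0.712, -0.0]
force: [0.3, -0.1, -5.0]
opening: 12.9
```

carry_out(steps=[[[0,0,1.2,0,1],[0,0,1.2,0,1],[0,0,0,0,1]]])

```text
time_s: 42.02
eef_pos: [493.3, 135.6, 197.3]
ee_rot: [0.0, 0.702, 0.712, 0.0]
force: [-4.6, -0.4, 2.9]
opening: 13.3
```

carry_out(steps=[[[0,0,-1,0,0],[0,0,0,0,-0.3],[0,0,0,0,-0.3],[0,0,0,0,-0.3],[0,0,0,0,-0.3],[0,0,-8,0,-0.3],[0,0,-18,0,-0.3],[0,0,-22,0,-0.3],[-10,-20,-5,0,-0.3],[-25,-20,0,0,-0.3],[-38,0,0,0,-0.3],[-38,0,0,0,-0.3],[-38,0,0,0,-0.3],[-38,0,0,0,-0.3],[-38,0,0,0,-0.3],[-38,0,0,0,-0.3],[-38,0,0,0,-0.3],[-38,0,0,0,-0.3],[-38,0,0,0,-0.3],[-30,0,0,0,-0.3]]])

```text
time_s: 43.68
eef_pos: [459.0, -275.2, 250.9]
ee_rot: [0.001, 0.702, 0.712, -0.0]
force: [0.6, -0.6, 0.7]
opening: 55.6
```

```bash
python3 - <<'E'
from h import *
bins()
for n in("scene","top"):
    P,C,U=cloud(n)
    for y in(324,230,136): m=box(P,440,530,y-45,y+45,208,235);print("hung grip",rect(P[m]))
go(483,-423.5,104,3)
E
```

```text
scene bin1_mid 0.95 [350.0, -269.0, 65.0] 
scene bin4_mid 0.75 [485.0, -423.0, 66.0] (483.6, -423.9, 68.8, 19.0, 93.3, 'zmed', 129.5, 163)
top bin1_mid 0.51 [349.0, -266.0, 69.0] 
top bin3_mid 0.76 [330.0, -538.0, 67.0] (328.6, -532.4, 65.9, 18.1, 6.2, 'zmed', 126.8, 175)
top bin4_mid 0.66 [479.0, -425.0, 62.0] 
hung grip (491.9, 324.4, 66.8, 17.9, 89.0, 'zmed', 221.4, 232)
hung grip (486.3, 230.6, 65.0, 17.4, 90.2, 'zmed', 218.6, 211)
hung grip (487.2, 136.2, 66.9, 16.7, 91.3, 'zmed', 218.6, 205)
hung grip (489.5, 324.6, 68.1, 16.2, 90.4, 'zmed', 218.6, 184)
hung grip (484.4, 229.9, 66.3, 14.8, 90.1, 'zmed', 216.1, 176)
hung grip (485.5, 135.5, 66.2, 15.4, 92.1, 'zmed', 215.7, 160)
now [ 459.1 -271.6  250.2] yaw 0.87 open 55.6 F [-0.  -0.2  0.2] t 44.4 tilt 0.01
shift [-152.2   21.5  146.2] turn -2.13
```

carry_out(steps=[[[-20,3,0,-2,-0.3],[-35,5,5,0,-0.3],[-38,5,15,0,-0.3],[-33,5,20,0,-0.3],[-18,3,25,0,-0.3],[-8.2,1,25,0,-0.3],[0,0,25,0,-0.3],[0,0,18,0,-0.3],[0,0,9,0,-0.3],[0,0,4,0,-0.3],[0,0,0,0,-0.3],[0,0,0,0,1],[0,0,0,0,1],[0,0,0,0,1],[0,0,0,0,1],[0,0,0,0,1],[0,0,0,0,1],[0,0,0,0,1]]], squeeze=50)

```text
time_s: 45.93
eef_pos: [488.0, -423.7, 105.4]
ee_rot: [0.001, 0.689, 0.724, -0.0]
force: [-3.2, 1.5, 6.1]
opening: 13.0
```

carry_out(steps=[[[0,0,-5,0,1],[0,0,-12,0,1],[0,0,-20,0,1],[0,0,-25,0,1],[0,0,-25,0,1],[0,0,-25,0,1],[5,-4,-20,2,1],[12,-10,-10,0,1],[22,-14,-3,0,1],[30,-14,0,0,1],[32,-12,0,0,1],[32,-6,0,0,1],[32,-2,0,0,1],[32,0,0,0,1],[32,0,0,0,1],[32,0,0,0,1],[32,0,0,0,1],[32,0,0,0,1],[32,0,0,0,1],[32,0,0,0,1]]])

```text
time_s: 47.6
eef_pos: [419.3, -33.3, 249.0]
ee_rot: [-0.0, 0.702, 0.712, 0.0]
force: [0.7, 0.3, -3.9]
opening: 13.4
```

carry_out(steps=[[[32,0,0,0,1],[25,0,0,0,1],[15,0,0,0,1],[4,0,0,0,1],[0,0,0,0,1],[0,0,0,0,1]]])

```text
time_s: 48.1
eef_pos: [418.7, 40.4, 249.0]
ee_rot: [0.0, 0.702, 0.712, -0.0]
force: [-1.3, 0.8, -4.3]
opening: 13.2
```

```bash
python3 -c "
from h import *
go(494,42,250,0.95)"
```

```text
now [418.7  40.4 249. ] yaw 0.87 open 13.2 F [-1.3  0.8 -4.3] t 48.1 tilt 0.05
shift [ 0.4 75.3 -1. ] turn -0.08
```

carry_out(steps=[[[0,8,0,0,1],[0,18,0,0,1],[0,22,0,0,1],[0,18,0,0,1],[0,8,0,0,1],[0,1,5,0,1],[0,0,8,0,1],[0,0,8,0,1],[0,0,6,0,1],[0,0,4,0,1],[0,0,4,0,1],[0,0,4,0,1],[0,0,4,0,1],[0,0,4,0,1],[0,0,3,0,1],[0,0,1,0,1],[0,0,0,0,1]]])

```text
time_s: 49.52
eef_pos: [493.8, 41.9, 197.9]
ee_rot: [-0.0, 0.702, 0.712, -0.0]
force: [0.1, 0.3, -3.3]
opening: 12.8
```

carry_out(steps=[[[0,0,1.2,0,1],[0,0,1.2,0,1],[0,0,0,0,1]]])

```text
time_s: 49.77
eef_pos: [494.1, 41.9, 197.1]
ee_rot: [0.0, 0.702, 0.712, 0.0]
force: [-4.7, 1.2, 4.6]
opening: 13.0
```

carry_out(steps=[[[0,0,-1,0,0],[0,0,0,0,-0.3],[0,0,0,0,-0.3],[0,0,0,0,-0.3],[0,0,0,0,-0.3],[0,0,-8,0,-0.3],[0,0,-18,0,-0.3],[0,0,-25,0,-0.3],[0,0,-30,0,-0.3],[0,0,-30,0,-0.3],[-15,5,-20,0,-0.3],[-30,28,0,0,-0.3],[-32,36,0,0,-0.3],[-32,36,0,0,-0.3],[-22,28,0,0,-0.3],[-5,8,0,0,-0.3],[0,0,0,0,-0.3],[0,0,0,0,-0.3]]])

```text
time_s: 51.27
eef_pos: [626.5, -83.3, 327.3]
ee_rot: [-0.001, 0.702, 0.712, -0.0]
force: [0.7, 1.1, 0.0]
opening: 55.5
```

```bash
python3 - <<'E'
from h import *
for n in("scene","top"):
    P,C,U=cloud(n); C=C.astype(int)
    for y in(324,230,136,42): m=box(P,440,530,y-45,y+45,208,235);print("hung grip",rect(P[m]))
    m=box(P,290,400,240,350,112,140); print("grey",rect(P[m]))
p,d=robot.get_image("scene");cv2.imwrite("pics/g.png",cv2.resize(p[130:330,260:560][:,:,::-1],None,fx=2.5,fy=2.5))
go(637,-94.8,253,.95)
E
```

```text
hung grip (492.1, 324.0, 65.8, 17.8, 88.7, 'zmed', 221.7, 229)
hung grip (486.2, 230.4, 65.2, 17.6, 90.1, 'zmed', 218.5, 206)
hung grip (487.2, 136.1, 66.3, 17.6, 91.1, 'zmed', 218.6, 204)
hung grip (488.4, 42.4, 66.2, 19.6, 90.9, 'zmed', 218.5, 197)
grey (343.2, 291.4, 68.3, 18.3, 94.4, 'zmed', 133.8, 186)
hung grip (489.6, 324.3, 66.4, 16.5, 90.8, 'zmed', 218.5, 183)
hung grip (484.2, 230.1, 68.1, 15.1, 89.7, 'zmed', 215.8, 175)
hung grip (485.5, 138.0, 63.4, 14.7, 91.5, 'zmed', 216.2, 143)
hung grip (0.0, 0.0, 0.0, 0.0, 0.0, 'zmed', nan, 0)
grey (342.1, 292.9, 67.5, 13.9, 94.2, 'zmed', 131.1, 158)
now [626.  -82.3 328. ] yaw 0.9 open 55.5 F [0.4 0.5 0.1] t 51.4 tilt 0.04
shift [-12.7  10.9  75. ] turn -0.05
  return _methods._mean(a, axis=axis, dtype=dtype,
  ret = ret.dtype.type(ret / rcount)
```

View pics/g.png

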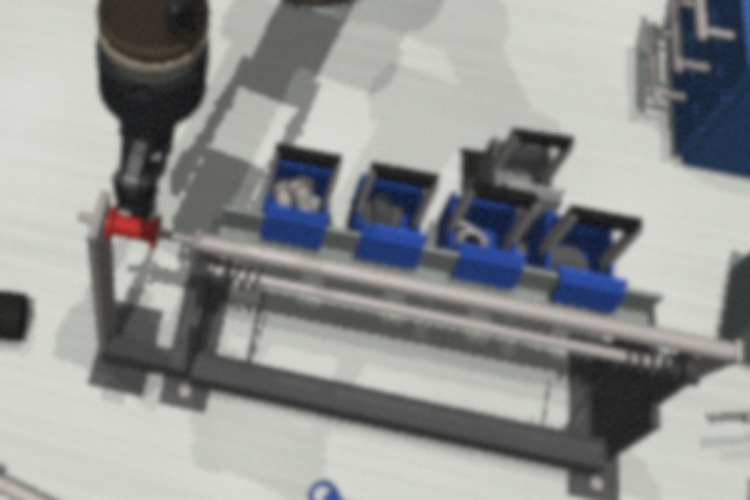

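All four blue bins hang with their crowns over the rail (crowns at px (295,225), (390,245), (485,265), (590,290)). Next I'll take the load at the knob.

carry_out(steps=[[[-6,5,0,0,-0.3],[-6.7,5.9,0,0,-0.3],[0,0,10,0,-0.3],[0,0,15,0,-0.3],[0,0,18,0,-0.3],[0,0,16,0,-0.3],[0,0,10,0,-0.3],[0,0,5,0,-0.3],[0,0,1,0,-0.3],[0,0,0,0,-0.3],[0,0,0,0,1],[0,0,0,0,1],[0,0,0,0,1],[0,0,0,0,1],[0,0,0,0,1],[0,0,0,0,1],[0,0,0,0,1]]], squeeze=30)

```text
time_s: 52.83
eef_pos: [637.5, -96.2, 254.0]
ee_rot: [-0.0, 0.702, 0.712, -0.001]
force: [-5.1, -0.2, 5.7]
opening: 18.9
```

Gripped. Now I'll press the bar back to its stop.

carry_out(steps=[[[0,2,0,0,1],[0,2,0.5,0,1],[0,2,0.5,0,1],[0,2,0,0,1],[0,1,0,0,1],[0,0,0,0,1],[0,0,0,0,1]]])

```text
time_s: 53.42
eef_pos: [642.2, -96.1, 252.8]
ee_rot: [-0.004, 0.702, 0.712, -0.004]
force: [-13.6, 0.2, 9.4]
opening: 19.0
```

carry_out(steps=[[[0,1,0,0,1],[3,0,0,0,1],[5,0,0,0,1],[5,0,0,0,1],[5,0,0,0,1],[5,0,0,0,1],[4,0,0,0,1],[3,0,0,0,1],[2,0,0,0,1],[2,0,0,0,1],[0,0,0,0,1],[0,0,0,0,1]]])

```text
time_s: 54.42
eef_pos: [641.8, -66.1, 252.8]
ee_rot: [-0.002, 0.702, 0.712, -0.008]
force: [-16.6, -8.4, 11.3]
opening: 18.9
```

```bash
python3 - <<'E'
from h import *
a=np.linspace(1.8,0,37); X=-70*np.cos(a); Z=70*np.sin(a)
r=np.c_[np.diff(X),-np.diff(Z)]
for k in(0,18): print([[0,round(float(y),1),round(float(z),1),0,1] for y,z in r[k:k+18]])
E
```

```text
[[0, -3.4, -0.7, 0, 1], [0, -3.5, -0.5, 0, 1], [0, -3.5, -0.4, 0, 1], [0, -3.5, -0.2, 0, 1], [0, -3.5, -0.0, 0, 1], [0, -3.5, 0.2, 0, 1], [0, -3.5, 0.3, 0, 1], [0, -3.5, 0.5, 0, 1], [0, -3.4, 0.7, 0, 1], [0, -3.4, 0.9, 0, 1], [0, -3.3, 1.0, 0, 1], [0, -3.3, 1.2, 0, 1], [0, -3.2, 1.3, 0, 1], [0, -3.2, 1.5, 0, 1], [0, -3.1, 1.7, 0, 1], [0, -3.0, 1.8, 0, 1], [0, -2.9, 2.0, 0, 1], [0, -2.8, 2.1, 0, 1]]
[[0, -2.7, 2.2, 0, 1], [0, -2.6, 2.4, 0, 1], [0, -2.4, 2.5, 0, 1], [0, -2.3, 2.6, 0, 1], [0, -2.2, 2.7, 0, 1], [0, -2.0, 2.8, 0, 1], [0, -1.9, 2.9, 0, 1], [0, -1.8, 3.0, 0, 1], [0, -1.6, 3.1, 0, 1], [0, -1.4, 3.2, 0, 1], [0, -1.3, 3.3, 0, 1], [0, -1.1, 3.3, 0, 1], [0, -1.0, 3.4, 0, 1], [0, -0.8, 3.4, 0, 1], [0, -0.6, 3.4, 0, 1], [0, -0.4, 3.5, 0, 1], [0, -0.3, 3.5, 0, 1], [0, -0.1, 3.5, 0, 1]]
```

carry_out(steps=[[[-1,-2.5,0,0,1],[0,-2.5,0,0,1],[0,-3.4,-0.7,0,1],[0,-3.5,-0.5,0,1],[0,-3.5,-0.4,0,1],[0,-3.5,-0.2,0,1],[0,-3.5,0,0,1],[0,-3.5,0.2,0,1],[0,-3.5,0.3,0,1],[0,-3.5,0.5,0,1],[0,-3.4,0.7,0,1],[0,-3.4,0.9,0,1],[0,0,0,0,1],[0,0,0,0,1]]])

```text
time_s: 55.58
eef_pos: [608.5, -66.1, 252.0]
ee_rot: [0.003, 0.702, 0.712, -0.001]
force: [-2.5, -5.6, 3.4]
opening: 19.1
```

carry_out(steps=[[[0,-3.3,1,0,1],[0,-3.3,1.2,0,1],[0,-3.2,1.3,0,1],[0,-3.2,1.5,0,1],[0,-3.1,1.7,0,1],[0,-3,1.8,0,1],[0,-2.9,2,0,1],[0,-2.8,2.1,0,1],[0,-2.7,2.2,0,1],[0,-2.6,2.4,0,1],[0,0,0,0,1],[0,0,0,0,1]]])

```text
time_s: 56.58
eef_pos: [577.9, -65.9, 233.2]
ee_rot: [0.002, 0.702, 0.712, -0.001]
force: [-0.7, -5.3, -1.6]
opening: 18.9
```

carry_out(steps=[[[0,-2.4,2.5,0,1],[0,-2.3,2.6,0,1],[0,-2.2,2.7,0,1],[0,-2,2.8,0,1],[0,-1.9,2.9,0,1],[0,-1.8,3,0,1],[0,-1.6,3.1,0,1],[0,-1.4,3.2,0,1],[0,-1.3,3.3,0,1],[0,-1.1,3.3,0,1],[0,0,0,0,1],[0,0,0,0,1]]])

```text
time_s: 57.58
eef_pos: [560.6, -66.1, 204.3]
ee_rot: [0.002, 0.702, 0.712, -0.0]
force: [-1.4, -5.9, -1.1]
opening: 18.9
```

carry_out(steps=[[[0,-1,3,0,1],[0,-0.8,3,0,1],[0,-0.7,3,0,1],[0,-0.5,3,0,1],[0,-0.3,2.5,0,1],[0,-0.1,2,0,1],[0,0,1.5,0,1],[0,0,1,0,1],[0,0,0,0,1],[0,0,0,0,1]]])

```text
time_s: 58.42
eef_pos: [556.0, -66.2, 185.3]
ee_rot: [0.001, 0.702, 0.712, -0.001]
force: [-2.9, -6.5, 1.1]
opening: 18.7
```

carry_out(steps=[[[0,0,1,0,1],[0,0,1,0,1],[0,0,1,0,1],[0,0,0,0,1],[0,0,0,0,1]]])

```text
time_s: 58.83
eef_pos: [555.5, -66.2, 181.6]
ee_rot: [0.001, 0.702, 0.713, -0.002]
force: [-2.8, -6.7, -1.1]
opening: 19.0
```

carry_out(steps=[[[0,0,1,0,1],[0,0,1,0,1],[0,0,1,0,1],[0,0,0,0,1],[0,0,0,0,1]]])

```text
time_s: 59.25
eef_pos: [555.3, -66.2, 178.6]
ee_rot: [0.001, 0.702, 0.713, -0.002]
force: [-4.0, -7.2, -0.2]
opening: 18.5
```

```bash
python3 - <<'E'
from h import *
go(556,-66,178,.95)
for n in("scene","top"):
    P,C,U=cloud(n)
    Q=P[box(P,530,580,-20,0,195,225)]; 
    Q2=P[box(P,530,580,5,380,195,225)]; l=cv2.fitLine(Q2.astype(np.float32),cv2.DIST_HUBER,0,.01,.01).ravel()
    print(n,len(Q2),"bar x@183",l[3]+(183-l[4])*l[0]/l[1],"z95",np.percentile(Q2[:,2],[50,95]))
E
```

```text
now [555.3 -66.2 178.6] yaw 0.88 open 18.5 F [-4.  -7.2 -0.2] t 59.2 tilt 0.24
shift [0.2 0.7 0.6] turn -0.07
scene 1155 bar x@183 554.28015 z95 [211.0314752 214.2859558]
top 898 bar x@183 548.923 z95 [207.89822864 211.54488934]
```

carry_out(steps=[[[0,0,1,0,1],[0,0,1,0,1],[0,0,1,0,1],[0,0,0,0,1],[0,0,0,0,1]]])

```text
time_s: 59.77
eef_pos: [555.2, -66.2, 175.8]
ee_rot: [0.0, 0.702, 0.713, -0.002]
force: [-5.0, -6.3, 0.6]
opening: 18.8
```

carry_out(steps=[[[0,0,1,0,1],[0,0,1,0,1],[0,0,1,0,1],[0,0,0,0,1],[0,0,0,0,1]]])

```text
time_s: 60.18
eef_pos: [555.2, -66.2, 173.3]
ee_rot: [0.0, 0.702, 0.713, -0.002]
force: [-5.0, -6.6, 1.5]
opening: 18.7
```

```bash
python3 - <<'E'
from h import *
for n in("scene","top"):
    P,C,U=cloud(n)
    for lo,hi in((5,95),(285,375),(5,375)):
        Q2=P[box(P,530,580,lo,hi,195,225)]
        print(n,len(Q2),"z",np.percentile(Q2[:,2],[50,95]))
E
```

```text
scene 260 z [206.20417009 209.38502136]
scene 290 z [206.43249161 209.54639039]
scene 1125 z [206.30581722 209.68505282]
top 130 z [203.51009562 206.72675453]
top 252 z [202.99145225 207.1800064 ]
top 871 z [203.13914698 207.02153398]
```

carry_out(steps=[[[-1,0,1,0,1],[0,0,1,0,1],[0,0,1,0,1],[0,0,0,0,1],[0,0,0,0,1]]])

```text
time_s: 60.7
eef_pos: [555.3, -66.3, 172.1]
ee_rot: [-0.0, 0.702, 0.712, -0.002]
force: [-7.9, -2.2, 10.7]
opening: 18.9
```

carry_out(steps=[[[0,0,-1,0,1],[0,0,0,0,0.2],[0,0,0,0,-0.3],[0,0,0,0,-0.3],[0,0,0,0,-0.3],[0,0,0,0,-0.3],[0,0,-8,0,-0.3],[0,0,-20,0,-0.3],[0,0,-25,0,-0.3],[0,0,-25,0,-0.3],[0,-15,-10,0,-0.3],[0,-35,0,0,-0.3],[0,-35,0,0,-0.3],[0,-35,0,0,-0.3],[0,-20,0,0,-0.3],[0,0,0,0,-0.3]]])

```text
time_s: 62.03
eef_pos: [412.7, -66.8, 259.1]
ee_rot: [-0.001, 0.702, 0.712, -0.001]
force: [0.8, 0.2, 1.1]
opening: 55.3
```

```bash
python3 - <<'E'
from h import *
for n in("scene","top"):
    P,C,U=cloud(n); C=C.astype(int)
    red=(C[:,0]>110)&(C[:,1]<70)&(C[:,2]<70)
    Q=P[red&box(P,500,720,-150,0,150,320)]; print(n,"knob",np.round(Q.min(0)),np.round(Q.max(0)),len(Q))
    Q2=P[box(P,530,580,5,375,195,215)]; print("bar z",np.percentile(Q2[:,2],[50,95]))
    for y in(324,230,136,42):
        m=box(P,440,530,y-45,y+45,208,235)
        if m.sum()>9: print("hung grip",rect(P[m]))
    print("grey",rect(P[box(P,290,400,240,350,112,140)]))
p,d=robot.get_image("scene");cv2.imwrite("pics/h.png",cv2.resize(p[130:330,240:560][:,:,::-1],None,fx=2.4,fy=2.4))
go(500,-66,250,.95)
E
```

```text
scene knob [552. -83. 200.] [570. -44. 218.] 107
bar z [206.31052858 209.4453102 ]
hung grip (492.2, 324.0, 66.2, 17.5, 89.8, 'zmed', 221.3, 232)
hung grip (485.7, 230.6, 65.5, 18.3, 91.1, 'zmed', 218.5, 210)
hung grip (487.3, 136.0, 66.2, 19.1, 93.4, 'zmed', 218.5, 203)
hung grip (488.6, 42.4, 66.2, 17.8, 91.1, 'zmed', 218.5, 195)
grey (343.3, 291.8, 67.8, 17.8, 93.8, 'zmed', 133.7, 184)
top knob [549. -87. 201.] [564. -44. 216.] 60
bar z [203.17161292 206.82077881]
hung grip (489.4, 324.1, 67.1, 15.4, 91.0, 'zmed', 218.6, 184)
hung grip (484.5, 230.3, 67.4, 15.1, 89.9, 'zmed', 215.8, 176)
hung grip (485.7, 135.1, 66.3, 15.4, 91.0, 'zmed', 215.9, 159)
hung grip (487.4, 63.8, 22.4, 15.6, 90.8, 'zmed', 215.3, 60)
grey (342.1, 292.9, 68.7, 13.7, 94.3, 'zmed', 131.1, 161)
now [417.5 -67.5 260.2] yaw 0.82 open 55.3 F [-0.3  0.6 -0.1] t 62.2 tilt 0.16
shift [ 0.3 82.5 10.5] turn -0.13
```

View pics/h.png

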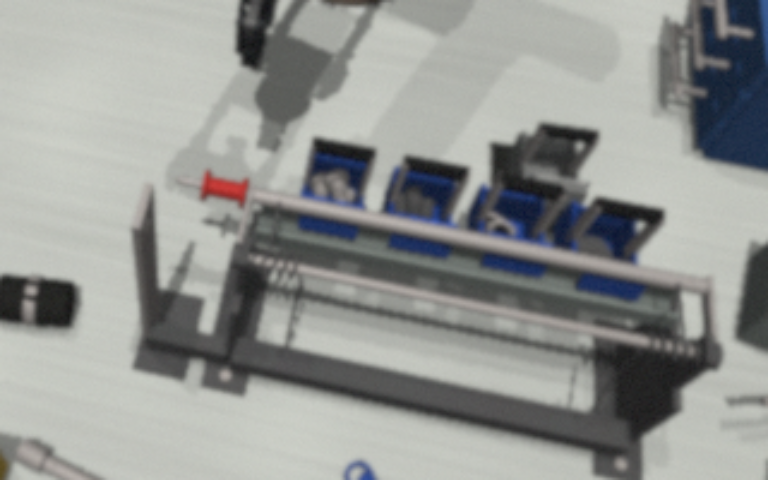

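The bar is home over all four hooks and the knob is drawn at px (225,187). The robot is clear, so I'm handing in.

```bash
python3 -c "
from bench import robot
print(robot.close_job())"
```

```text
the job is handed in; nothing more can be done
None
```

The changeover is done and handed in at about 62 s. I swung the bar back and shot the bolt into the keeper. The grey bin then went onto the mat, and all four blue bins (washers, nuts, studs, bolts) went onto the rail. Last, I took the load at the knob, drew the bolt and eased the bar home under grip.

What the last checks showed:
- **Bar:** its height matches the start in both cameras (206.3 and 203.2 mm against 206.3 and 203.3 mm).
- **Bolt:** it travelled the full 30 mm to its end stop, and the knob is back at its starting place.
- **Grey bin:** its centre is about 1 mm from the middle of the mat.
- **Blue bins:** all four crowns sit on the lip under the bar. I saw contact force as each one seated.

Points that disagreed or could not be fully checked:
- **Tilt:** the nut, stud and bolt bins lean slightly forward, as the grey bin did at the start, while the washer bin hangs upright.
- **Knob slip:** the knob slid about 8 to 10 mm in the fingers on both swings. It never left the grip and the bar did not snap.
- **Bolt bin:** in the top view it is partly hidden, so its position comes mostly from the scene camera.
- **Bystanders:** I did not measure the washers, hammer head or ratchet at the end. No move went near them.
- **Knocked bin:** the washer bin was knocked aside during the run, so I measured it again before grasping it.

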